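# Clamp a block in the strap fixture and start its tommy-bar nut cleanly

## Task

Push the aluminium block along its channel in the clamping fixture until it is home against the end stop, then press the raised strap down over it by its thumb tab. Find the thread start of the captive nut by turning its tommy bar backward (counter-clockwise from above, never forward first, that would cross the thread) until the nut drops, then turn it forward until it is tight and has drawn the strap down flat. Leave the other things on the bench alone.

Things in the scene. Friction and masses are not known exactly. Their poses are not given: they have to be found in the camera images.
- fixture: steel clamping fixture fixed to the bench; origin on the bench top, x across its channel, y along it, z up. Base plate x -95..85, y -155..60, top z=12 mm. Two rails (tops z=26) form a 45 mm wide channel about x=0 from y=-117 to the stop, open at -y. A post with a right-handed threaded stud (26 mm thick, 8 mm pitch) stands at x=-55, y=0, top z=87; the side its thread starts on varies
- block: loose aluminium block 42 x 124 x 38 mm, long side along y, the upper corners of its ends sloping. Origin at the centre of its underside. It lies in the channel on the base plate, 30 to 60 mm short of the stop. 0.2 to 0.45 kg; slides when pushed at its -y end, low, 5 to 20 mm above the plate
- strap (a joint): angle of the clamping strap in rad: 0 flat, positive raised; starts at 0.75 to 0.95. 50 mm wide, 10 mm thick, reaches 145 mm from the pin to fixture -x, forked round the stud. Stiff hinge, stays where left (0.4 N m; strap with nut 0.65 kg). A sprung pad under it meets the block: pressed flat and let go it springs back to 0.02..0.06; only the nut draws it flat (force at the stud under 20 N)
- strap_tab (a point): middle of the top face of the strap's thumb tab: a flat steel disc, 28 mm across, 6 mm thick, on an arm at the strap's +y side, 125 mm from the pin, 70 mm to +y of the strap's middle, 2 mm above the plane through the pin. y along the hinge, z out of the strap's top. Press it down along its arc about the pin
- nut (a joint): turn of the captive nut in rad: positive forward (clockwise from above), negative backward; starts at -0.2..0.2; at 0 its bar lies along the strap. Turns lightly (under 0.15 N m) until tight, stays where left. Strap down, it rests on the thread's end; the thread start is 0.4 to 1.5 rad backward, the nut is fully down 0.3 rad past it. Tight 5 to 6.5 rad forward of that (0.5 N m is enough)
- nut_bar (a point): centre of the nut's tommy bar, on its axis, 115 mm from the pin. Bar 12 mm thick, 110 mm long, 17 mm balls at its ends; hub 37 mm across, top 10 mm above bar's middle. x along the bar, z along the nut's axis. Strap down: 112 to 116 mm above the bench riding on the thread, 109 or less after the drop, 102 fully home; 28 mm free under the bar. Push its side near an end, or pinch it
- square: bystander: steel try square, 110 x 186 mm, lying to the left
- tape: bystander: tape measure, 90 mm, to the right in front
- disc: bystander: round brown flap disc, 116 mm, to the right
- stop_face (a point): middle of the end stop's face at the top: fixture x=0, y=+39, z=40 mm. The block is home when its +y end touches this face (block origin at fixture y=-23 mm). Axes as the fixture's
- strap_pin (a point): middle of the strap's hinge pin, at fixture x=+60, y=0, z=63 mm, between two cheeks 78 mm high. The pin lies along the fixture's y. Axes as the fixture's. Flat, the strap's fork rests on two thin pillars (x=-75, y=+-20, top z=58 mm) in front of the post
- bolt: bystander: hex bolt, 81 mm long, 24 mm thick, lying to the left of the fixture
- chalk: bystander: stick of white marking stone, 100 x 12 x 8 mm, lying in front of the fixture
- chisel: bystander: blue cold chisel, 168 mm long, lying behind the fixture
There are look-alikes about, which are no part of the job. There is more than one size of the block; the job needs the smallest.

How it is judged:
By the outcome, as a careful person would: the job done as asked, in the order asked, and still so for the second after the job is handed in, with the robot touching nothing.
It also fails if it takes over 64 s, if anything falls off the work surface, if the arm or the gripper's body presses on something with over 40 N, if the wrist force passes 120 N, or if a joint passes its speed limit or range.

## Robot

A 6-joint arm with a two-finger parallel gripper is mounted at the origin on the work surface; the furniture and walls round the work are solid. World frame = base frame: x ahead of the robot, y to its left, z up, the work surface at z = 0. Lengths are in m, angles in rad, forces in N, time in s.
With the tool pointing down it reaches from about 0.375 to 0.9 m from the base axis. Payload 3.1 kg.
Tool frame: the origin (TCP) lies on the centre line of the jaws, within the pads' length; the fingertips stand 11 mm ahead of it and the grasp point (between the pads) lies 8 mm behind it; x points along the fingers, y is the direction in which the jaws open and shut, and the axes are right-handed (so a half turn about x gives the same grasp; the last joint's range is limited). The gripper opens to 87 mm and grips with 3 to 60 N. Pads are 19 mm wide; open, the fingers measure 117 mm over their backs; the gripper's body (75 mm by 190 mm) begins 51 mm behind the grasp point.
Start: joints at [1.099, 0.527, 1.433, -0, 1.181, -0.178], TCP at [0.18, 0.598, 0.234] pointing down, gripper open.
Joint ranges: [-3.08, 3.08], [-0.75, 2.2], [0.22, 2.44], [-1.43, 4.57], [0, 2.65], [-2.85, 2.85]. Speed limits (rad/s): [2.79, 2.79, 3.14, 3.14, 3.14, 3.14].

## Interface

Orientations are given as a unit quaternion [x, y, z, w].
In Python, from rig import robot, camera, camera_info gives the robot as it stands.
- The arm moves only by the shell command python3 -m inch 'ROWS' [FORCE]. ROWS is JSON, a list that holds one entry, the list of rows, each a list of 5 numbers: the shift along the tool's x, y, z in cm, then the turn about the tool's x in rad, then the opening, from 0 (shut) to 1 (fully open). A call has 1 to 8 rows; each row shifts and turns the pose as measured when the row begins, along the tool's axes as they then stand; what a row does not reach is not made up. A row lasts 1/12 s, in which the tool goes at most 41.7 mm and 7.16 degrees, less where a joint would pass 70% of its speed; a pose out of reach is approached as far as the arm can. A call with a gripper value outside its range is refused whole. The fingers move at their own pace and stop on an object; FORCE is the grip in N (left out, the last holds). Time passes only in rows, so rows that do not move let the fingers close. It gives the time, the measured TCP pose, the force and the opening at its end, in the units of the state.
- robot.get_obs(): the state, without advancing time (a new reading comes with each control period).
- camera(name): name is "scene" or "top" or "wrist"; returns the picture (420x560x3 uint8, red, green, blue); there is no depth.
- camera_info(name): a dict with "camera_matrix" (3x3 intrinsics, pixels), "rvec" (rotation vector, rad) and "tvec" (3), from world to camera coordinates, as OpenCV has them. Camera axes: x right, y down, z forward; pixel columns grow to the right and rows downward; lengths in m; the calibration is good to about 2 mm. A picture is of the moment at which its call begins: read the wrist's pose just before it. camera_info takes no time and is no camera call; for the wrist camera it gives the pose at the moment of the call.
- robot.hand_in(): hands the job in, once; it reports no verdict.
The state is a dict: "time": time; "q": joint angles; "joint_velocities": joint speeds; "joint_torque": joint torques, N m; "position": TCP position; "tool_rot": TCP orientation; "ft_force": force on the tool from outside, world axes, zero at the start; "moment": the same for the moment, N m; "grip_width": finger opening in m.
Only numpy, scipy, OpenCV 4.12 (cv2) and the standard library are available. Lean on these libraries where they do the work, as an engineer would, in place of code of your own. Each camera call takes 0.05 s, during which the arm holds its last target. There are 200 camera calls.

## Working session

There is one attempt and no reset: what is moved stays moved. The work goes in short steps, Python scripts to look and compute and a shell command to move; the robot and the scene stay as the last step left them, time stands still between calls to the robot, and variables do not carry over. Pictures are saved under pics/ and viewed, about 8 in all and at most 12, crops included, and the job is handed in when it is done.

```bash
mkdir -p pics; ls
python3 - <<'E'
from rig import robot,camera,camera_info
import cv2,numpy as np
o=robot.get_obs();print(o)
for n in("scene","top"):
    im=camera(n);cv2.imwrite(f"pics/{n}0.png",im[:,:,::-1]);i=camera_info(n);print(n,i)
E
```

```text
pics
{'time': 0.0, 'q': array([ 1.09950651e+00,  5.28504872e-01,  1.43389169e+00, -1.58883843e-05,
        1.18143723e+00, -1.78497006e-01]), 'joint_velocities': array([-0.00032741, -0.00052995,  0.0010953 ,  0.00182101, -0.00301947,
        0.00020784]), 'joint_torque': array([-1.66494910e-04, -4.40043712e+01, -1.76595855e+01,  6.34107040e-02,
        5.82159183e-02, -1.30673488e-04]), 'position': array([0.18003465, 0.59775796, 0.23255124]), 'tool_rot': array([ 0.10239378,  0.69979086, -0.10389891,  0.69929485]), 'ft_force': array([0.91690945, 0.54406655, 0.30170029]), 'moment': array([ 0.01693646, -0.00307369,  0.06078152]), 'grip_width': 0.08719150001749912}
scene {'camera_matrix': array([[457.21190061,   0.        , 284.81976612],
       [  0.        , 457.21190061, 210.56744908],
       [  0.        ,   0.        ,   1.        ]]), 'rvec': array([ 1.94042995, -0.97018639,  0.56132134]), 'tvec': array([-0.33645771,  0.29129041,  0.99386357])}
top {'camera_matrix': array([[480.21371164,   0.        , 278.99142399],
       [  0.        , 480.21371164, 208.42652089],
       [  0.        ,   0.        ,   1.        ]]), 'rvec': array([ 2.1119104 , -2.16894695,  0.13762608]), 'tvec': array([-0.00471118,  0.51847188,  1.41440569])}
```

View pics/scene0.png

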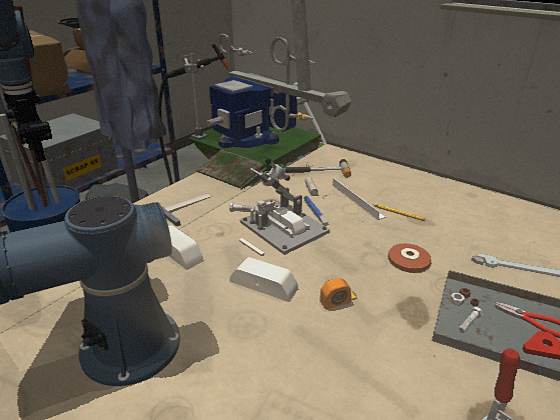

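View pics/top0.png

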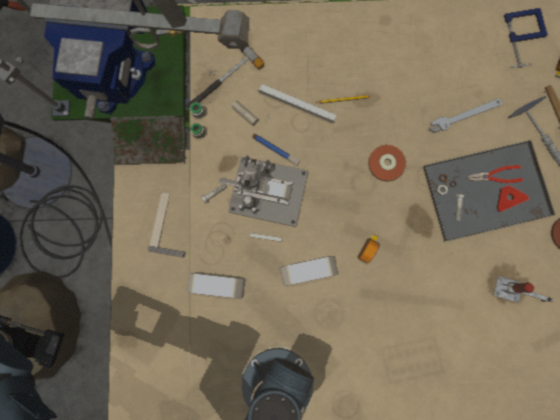

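The fixture is at top ≈(270,192) and scene ≈(285,220). There are three block-like things: two big ones loose on the bench (top (216,286) and (308,270)), and a small one in the fixture's channel (top ≈(280,192)). The one in the channel fits, being the smallest and in place. I'll confirm that in a crop.

Run:
```python
import cv2,numpy as np
a=cv2.imread("pics/top0.png")[150:235,195:315];b=cv2.imread("pics/scene0.png")[155:255,222:342]
a=cv2.resize(a,(600,425),interpolation=cv2.INTER_CUBIC)
b=cv2.resize(b,(600,500),interpolation=cv2.INTER_CUBIC)
c=np.zeros((600,800,3),np.uint8)
a=cv2.resize(a,(400,283));cv2.imwrite("pics/c0.png",cv2.resize(cv2.imread("pics/top0.png")[150:235,195:315],(800,567),interpolation=cv2.INTER_CUBIC))
cv2.imwrite("pics/c1.png",cv2.resize(cv2.imread("pics/scene0.png")[160:250,222:342],(800,600),interpolation=cv2.INTER_CUBIC))
```

```text
(no output)
```

View pics/c0.png

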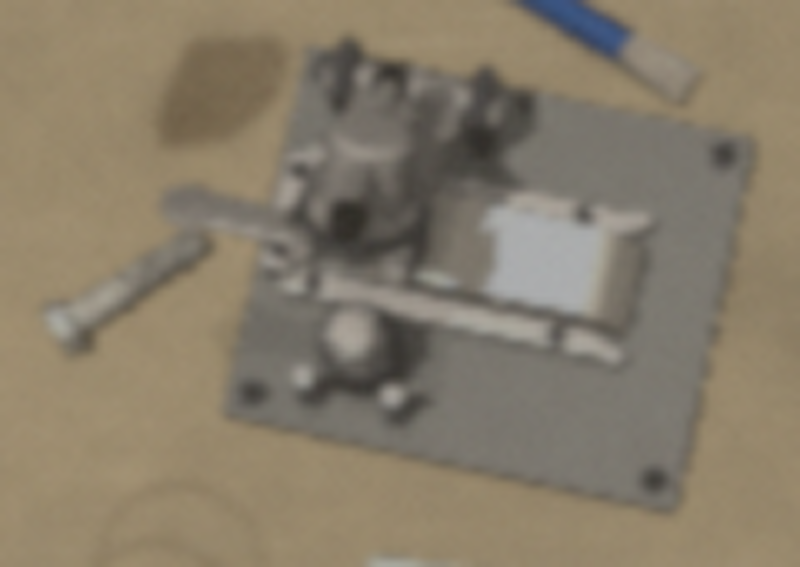

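View pics/c1.png

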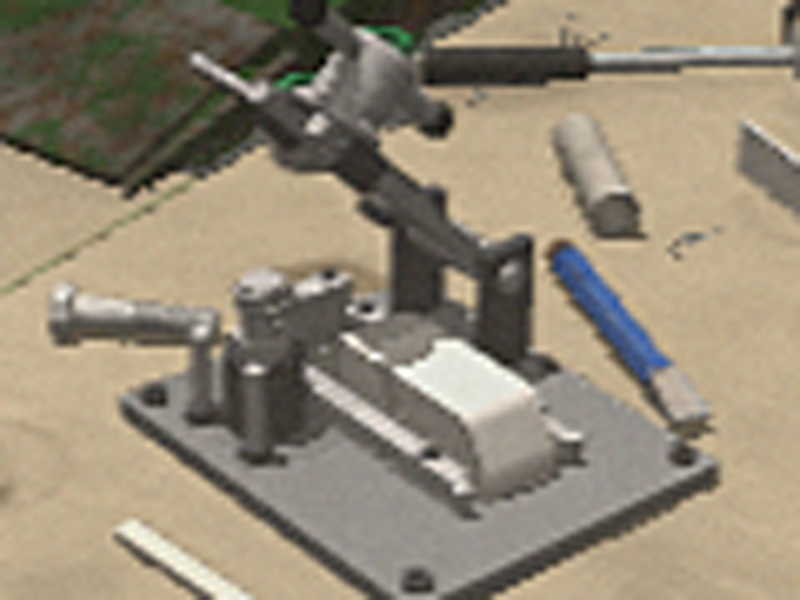

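The small block in the channel is confirmed: c0 shows it at (560,260), with its -y end at (630,290). The strap is raised. The tab disc is at c0 (185,200) on the left (+y), and the post is at c0 (355,330) on the robot's side. Next I'll fit the fixture pose.

```bash
cat > h.py <<'E'
import numpy as np,cv2
from scipy.spatial.transform import Rotation as R
from rig import robot,camera,camera_info
CI={}
def proj(P,n,info=None):
    i=info or CI.setdefault(n,camera_info(n))
    return cv2.projectPoints(np.array(P,float).reshape(-1,3),i["rvec"],i["tvec"],i["camera_matrix"],None)[0][:,0]
def f2w(p,F):
    p=np.atleast_2d(p)/1000.;c,s=np.cos(F[2]),np.sin(F[2])
    return np.c_[F[0]+c*p[:,0]-s*p[:,1],F[1]+s*p[:,0]+c*p[:,1],p[:,2]]
def tool(p,F,yaw,o):
    "move to fixture point p(mm, TCP), tool-y world yaw (mod pi): cm shifts in tool axes + turn"
    M=R.from_quat(o["tool_rot"]).as_matrix();d=M.T@(f2w(p,F)[0]-o["position"])*100
    y=np.arctan2(M[1,1],M[0,1]);t=(yaw-y+np.pi/2)%np.pi-np.pi/2
    return d.round(2),"turn about world z",round(t,3),"toolx z",M[2,0].round(3),"y,z axes",M[:2,1].round(3),M[:2,2].round(3)
E
cat > fit.py <<'E'
from h import *
from scipy.optimize import least_squares
s=20/3
def ct(x,y):return[195+(x+.5)/s-.5,150+(y+.5)/s-.5]
def cs(x,y):return[222+(x+.5)/s-.5,160+(y+.5)/s-.5]
T=np.array([ct(308,48),ct(754,136),ct(678,508),ct(228,415)]);S=np.array([cs(122,398),cs(718,462)])
PT=[[85,60,12],[85,-155,12],[-95,-155,12],[-95,60,12]];PS=[[-95,60,12],[85,-155,12]]
r=lambda F:np.r_[(proj(f2w(PT,F),"top")-T).ravel(),(proj(f2w(PS,F),"scene")-S).ravel()]
q=least_squares(r,[.5,0,-.2]);F=q.x;print(F,q.fun.round(1));np.save("F.npy",F)
# block -y top end edge
for a in(.75,.85,.95):
    t=lambda L,n,y:[60-L*np.cos(a)+n*np.sin(a),y,63+L*np.sin(a)+n*np.cos(a)]
    print(a,"tab",[((proj(f2w([t(125,2,70)],F),c)-o)*s).round() for c,o in(("top",[195,150]),("scene",[222,160]))])
for y in(-115,-130,-145):print(y,[((proj(f2w([0,y,12],F),c)-o)*s).round() for c,o in(("top",[195,150]),("scene",[222,160]))])
o=robot.get_obs();print(tool([0,-165,110],F,F[2],o))
E
python3 fit.py
```

```text
[ 0.59331693  0.05798907 -0.23133448] [ 0.1 -0.5  0.6 -0.2  0.5  0.4 -0.5  0.3 -0.9 -0.5  0.4 -0.6]
0.75 tab [array([[193., 216.]]), array([[206.,  78.]])]
0.85 tab [array([[195., 191.]]), array([[221.,  56.]])]
0.95 tab [array([[198., 165.]]), array([[238.,  35.]])]
-115 [array([[635., 291.]]), array([[518., 483.]])]
-130 [array([[666., 297.]]), array([[541., 498.]])]
-145 [array([[698., 304.]]), array([[564., 513.]])]
(array([ 12.36, -56.2 ,  56.16]), 'turn about world z', np.float64(-1.509), 'toolx z', np.float64(-1.0), 'y,z axes', array([0.289, 0.957]), array([ 0.957, -0.289]))
```

```bash
python3 -m inch '[[[-4,0,0,0,0],[-4,0,0,0,0],[-4,-0.5,0.5,0,0],[-2,-2,2,0,0],[0,-2.8,2.8,0,0],[0,-2.8,2.8,0,0],[0,-2.8,2.8,0,0],[0,-2.8,2.8,0,0]]]' 20; python3 -m inch '[[[0,-2.8,2.8,0,0],[0,-2.8,2.8,0,0],[0,-2.8,2.8,0,0],[0,-2.8,2.8,0,0],[0,-2.8,2.8,0,0],[0,-2.8,2.8,0,0],[0,-2.8,2.8,0,0],[0,-2.8,2.8,0,0]]]';python3 -m inch '[[[0,-2.8,2.8,0,0],[0,-2.8,2.8,0,0],[0,-2.8,2.8,0.12,0],[0,0,0,0.12,0],[0,0,0,0.12,0],[0,0,0,0.12,0],[0,0,0,0.12,0],[0,0,0,0.12,0]]]'; python3 -m inch '[[[0,0,0,0.12,0],[0,0,0,0.12,0],[0,0,0,0.12,0],[0,0,0,0.12,0],[0,0,0,0.12,0],[0,0,0,0.12,0],[0,0,0,0.06,0]]]'
python3 - <<'E'
from h import *
F=np.load("F.npy");o=robot.get_obs();print(o["q"],tool([0,-165,110],F,F[2],o))
E
```

```text
time: 0.77
position: [0.271, 0.4268, 0.3743]
tool_rot: [0.095, 0.701, -0.102, 0.699]
ft_force: [0.6, 0.5, -0.0]
grip_width: 0.0415
time: 1.43
position: [0.426, 0.135, 0.3748]
tool_rot: [0.094, 0.702, -0.101, 0.699]
ft_force: [0.5, 0.5, -0.3]
grip_width: 0.0008
time: 2.1
position: [0.4884, 0.0142, 0.3717]
tool_rot: [0.342, 0.618, -0.352, 0.615]
ft_force: [-0.4, -0.6, 0.8]
grip_width: 0.0005
time: 2.68
position: [0.4857, 0.0141, 0.368]
tool_rot: [-0.555, -0.43, 0.57, -0.427]
ft_force: [0.3, 0.4, 0.7]
grip_width: 0.0006
[-0.19350737  0.20057992  1.565684   -0.01313964  1.39341288  0.07840742] (array([25.76, 10.27,  9.02]), 'turn about world z', np.float64(0.038), 'toolx z', np.float64(-1.0), 'y,z axes', array([ 0.964, -0.266]), array([-0.266, -0.964]))
```

```bash
python3 -m inch '[[[0,2.6,2.3,-0.04,0],[0,2.6,2.3,0,0],[0,2.6,2.3,0,0],[0,2.6,2.3,0,0],[4,0,0,0,0],[4,0,0,0,0],[4,0,0,0,0],[4,0,0,0,0]]]'; python3 -m inch '[[[4,0,0,0,0],[3,0,0,0,0],[2,0,0,0,0],[0,0,0,0,0]]]'
python3 - <<'E'
from h import *
F=np.load("F.npy");o=robot.get_obs();print(o["position"],tool([0,-165,31],F,F[2],o))
i=camera_info("wrist");im=camera("wrist")[:,:,::-1].copy()
for P in([0,-115,50],[0,39,40],[-22.5,-117,26],[22.5,-117,26],[-55,0,87],[-95,-155,12],[85,-155,12]):
    u=proj(f2w(P,F),"",i)[0];cv2.circle(im,tuple(int(v) for v in u),4,(0,0,255),1)
cv2.imwrite("pics/w1.png",im)
E
```

```text
time: 3.35
position: [0.5722, -0.1094, 0.2102]
tool_rot: [-0.551, -0.434, 0.557, -0.445]
ft_force: [1.0, 0.2, 0.1]
grip_width: 0.0002
time: 3.68
position: [0.565, -0.1092, 0.1066]
tool_rot: [-0.548, -0.44, 0.56, -0.439]
ft_force: [-1.3, 0.6, 1.0]
grip_width: 0.0003
[ 0.565041   -0.10916725  0.10658411] (array([ 7.56, -0.99, -0.52]), 'turn about world z', np.float64(-0.001), 'toolx z', np.float64(-1.0), 'y,z axes', array([ 0.974, -0.228]), array([-0.228, -0.974]))
```

View pics/w1.png

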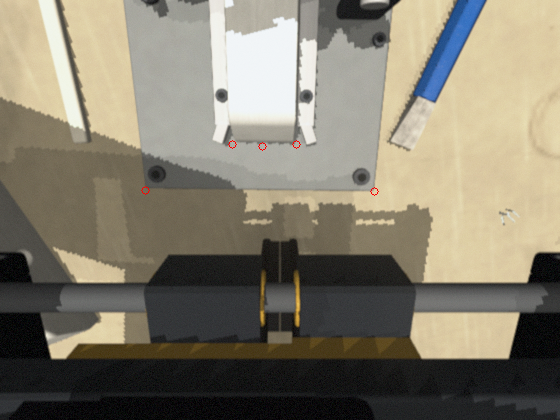

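The wrist view shows the block in the channel, its end at row ≈142. The plate corners and rail ends fall on my projections at (146,190), (374,190) and (232–296,144), so the pose is good. Now I lower into the channel mouth and push.

```bash
python3 -m inch '[[[2.5,-1,0,0,0],[2.5,0,0,0,0],[2,0,0,0,0],[0.5,0,0,0,0],[0,0,0,0,0]]]'
python3 - <<'E'
from h import *
F=np.load("F.npy");o=robot.get_obs();print(o["position"],o["ft_force"],tool([0,-100,30],F,F[2],o))
E
```

```text
time: 4.15
position: [0.5629, -0.1106, 0.039]
tool_rot: [-0.551, -0.434, 0.557, -0.445]
ft_force: [0.1, 0.0, -0.2]
grip_width: 0.0002
[ 0.56287236 -0.11064344  0.03899719] [ 0.13385618  0.02818356 -0.20312835] (array([ 0.78, -0.89, -7.13]), 'turn about world z', np.float64(-0.002), 'toolx z', np.float64(-1.0), 'y,z axes', array([ 0.974, -0.227]), array([-0.227, -0.974]))
```

```bash
python3 -m inch '[[[0.4,-0.9,-0.2,0,0],[0.4,0,-0.5,0,0],[0,0,-1,0,0],[0,0,-1,0,0],[0,0,0,0,0]]]'
python3 - <<'E'
from h import *
F=np.load("F.npy");o=robot.get_obs();print(o["position"],o["ft_force"],tool([0,-95,30],F,F[2],o)[0])
E
```

```text
time: 4.57
position: [0.5644, -0.0814, 0.0364]
tool_rot: [-0.553, -0.43, 0.555, -0.448]
ft_force: [-0.0, 0.1, -1.4]
grip_width: 0.0006
[ 0.56436756 -0.08140045  0.03636011] [-0.04414031  0.13552291 -1.41906755] [ 0.54 -0.38 -4.74]
```

```bash
python3 -m inch '[[[0.6,-0.5,-0.3,0,0],[0.2,-0.2,-0.6,0,0],[0,0,-0.8,0,0],[0,0,-0.8,0,0],[0,0,-0.8,0,0]]]'
python3 - <<'E'
from h import *
F=np.load("F.npy");o=robot.get_obs();print(o["position"],o["ft_force"],tool([0,-95,30],F,F[2],o)[0])
E
python3 -m inch '[[[0,0,-0.7,0,0],[0,0,-0.6,0,0]]]'; python3 -m inch '[[[0,0,-0.5,0,0],[0,0,-0.5,0,0]]]'
python3 - <<'E'
from h import *
F=np.load("F.npy");o=robot.get_obs();print(o["position"],o["ft_force"],tool([0,-95,30],F,F[2],o)[0])
E
```

```text
time: 4.98
position: [0.5663, -0.0467, 0.0287]
tool_rot: [-0.552, -0.429, 0.554, -0.451]
ft_force: [-1.2, -4.7, 2.9]
grip_width: 0.0003
[ 0.56625598 -0.04669649  0.02868094] [-1.19560164 -4.7132605   2.89833442] [-0.15  0.24 -1.31]
time: 5.15
position: [0.5699, -0.0332, 0.0288]
tool_rot: [-0.552, -0.429, 0.554, -0.452]
ft_force: [-1.5, -4.7, 1.8]
grip_width: 0.0007
time: 5.32
position: [0.5708, -0.0311, 0.0288]
tool_rot: [-0.544, -0.43, 0.556, -0.459]
ft_force: [-7.3, -30.3, 3.4]
grip_width: 0.0006
[ 0.5707544  -0.03111609  0.02884934] [ -7.25568942 -30.29246347   3.40000527] [-0.1   0.15  0.32]
```

```bash
python3 -m inch '[[[0,0,1.5,0,0],[0,0,1,0,0],[-3,0,0,0,0],[-4,0,0,0,0],[-4,0,0,0,0],[-4,0,0,0,0],[-4,0,0,0,0],[-4,0,0,0,0]]]'; python3 -m inch '[[[-4,0,0,0,0],[-2,0,0,0,0],[0,0,0,0,0]]]'
cat > w.py <<'E'
from h import *
import sys
F=np.load("F.npy");o=robot.get_obs()
i=camera_info("wrist");im=camera("wrist")[:,:,::-1].copy();cv2.imwrite("pics/raw_"+sys.argv[1],im)
np.savez("wi.npz",**i)
s=cv2.cvtColor(im,4) if 0 else im.copy()
sc=camera("scene")[:,:,::-1][140:260,212:352];tp=camera("top")[:,:,::-1][140:245,190:330]
out=np.zeros((600,800,3),np.uint8)
out[:300,:400]=cv2.resize(s,(400,300));out[:300,400:750]=cv2.resize(sc,(350,300),interpolation=2)
out[300:,:400]=cv2.resize(tp,(400,300),interpolation=2);out[300:,400:]=cv2.resize(sc[20:90,30:123],(400,300),interpolation=2)
cv2.imwrite("pics/"+sys.argv[1],out)
print(o["time"],o["position"],o["ft_force"])
E
python3 w.py a2.png; python3 -c '
from h import *
F=np.load("F.npy");o=robot.get_obs()
for a in(.75,.8,.85):print(a,tool([60-125*np.cos(a),74,63+125*np.sin(a)+20],F,F[2],o))
i=camera_info("wrist");print(proj(f2w([[0,-85,12],[0,-85,30],[0,-90,12],[0,-95,12],[-22.5,-117,26]],F),"",i))'
```

```text
time: 5.98
position: [0.5575, -0.0406, 0.2554]
tool_rot: [-0.542, -0.439, 0.561, -0.446]
ft_force: [1.2, -0.4, -1.2]
grip_width: 0.0005
time: 6.23
position: [0.5623, -0.0355, 0.3276]
tool_rot: [-0.548, -0.436, 0.555, -0.45]
ft_force: [0.4, 0.8, -0.5]
grip_width: 0.0001
6.2333 [ 0.56225986 -0.03551178  0.32763373] [ 0.41334756  0.82113714 -0.46792137]
0.75 (array([ 14.96,  -1.67, -17.63]), 'turn about world z', np.float64(-0.014), 'toolx z', np.float64(-1.0), 'y,z axes', array([ 0.976, -0.216]), array([-0.216, -0.976]))
0.8 (array([ 14.51,  -1.24, -17.61]), 'turn about world z', np.float64(-0.014), 'toolx z', np.float64(-1.0), 'y,z axes', array([ 0.976, -0.216]), array([-0.216, -0.976]))
0.85 (array([ 14.09,  -0.78, -17.6 ]), 'turn about world z', np.float64(-0.014), 'toolx z', np.float64(-1.0), 'y,z axes', array([ 0.976, -0.216]), array([-0.216, -0.976]))
[[287.98562294 149.7080964 ]
 [288.28803794 151.69573587]
 [287.91249595 153.23823923]
 [287.83985906 156.74472271]
 [271.72337748 173.84095536]]
```

View pics/a2.png

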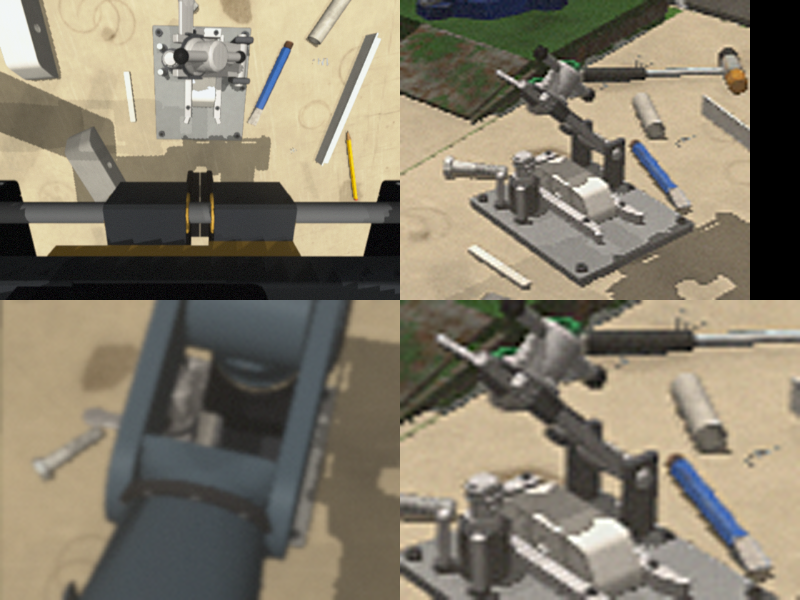

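The block's end shows at wrist row 107/300 (≈150 raw), against 149.7 predicted for home, so it is against the stop. The strap is raised ≈0.8, and the bar's balls are at (180,56) and (238,58). Now to the tab.

```bash
python3 -m inch '[[[0,-0.2,-3.5,0.01,0],[0,-0.2,-3.5,0,0],[0,-0.2,-3.5,0,0],[0,-0.2,-3.5,0,0],[0,-0.2,-3.5,0,0],[3,-0.2,0,0,0],[3,0,0,0,0],[2,0,0,0,0]]]'
python3 -c '
from h import *
F=np.load("F.npy");o=robot.get_obs()
for a in(.75,.8,.85):print(a,tool([60-125*np.cos(a),74,63+125*np.sin(a)+20],F,F[2],o)[:3])'
```

```text
time: 7.05
position: [0.5783, 0.1456, 0.2153]
tool_rot: [-0.541, -0.443, 0.568, -0.434]
ft_force: [-0.1, -0.8, -0.1]
grip_width: 0.0003
0.75 (array([4.71, 0.48, 0.68]), 'turn about world z', np.float64(0.002))
0.8 (array([4.25, 0.91, 0.69]), 'turn about world z', np.float64(0.002))
0.85 (array([3.81, 1.35, 0.7 ]), 'turn about world z', np.float64(0.002))
```

```bash
python3 -m inch '[[[0,0.9,0.6,0,0],[2,0,0,0,0],[1,0,0,0,0],[0,0,0,0,0]]]'
python3 - <<'E'
from h import *
F=np.load("F.npy");o=robot.get_obs()
for a in(.75,.8,.85):print(a,tool([60-125*np.cos(a),74,63+125*np.sin(a)+20],F,F[2],o)[:3])
i=camera_info("wrist");im=camera("wrist")[:,:,::-1].copy()
for a,c in((.75,(0,0,255)),(.8,(0,255,0)),(.85,(255,0,0))):
    u=proj(f2w([60-125*np.cos(a)+2*np.sin(a),70,63+125*np.sin(a)+2*np.cos(a)],F),"",i)[0];print(u);cv2.circle(im,tuple(int(v) for v in u),4,c,1)
cv2.imwrite("pics/w3.png",im)
E
```

```text
time: 7.38
position: [0.5751, 0.1378, 0.1713]
tool_rot: [-0.533, -0.45, 0.576, -0.426]
ft_force: [-2.4, 4.8, 4.2]
grip_width: 0.0002
0.75 (array([ 0.28,  0.47, -0.06]), 'turn about world z', np.float64(0.003))
0.8 (array([-0.19,  0.88, -0.05]), 'turn about world z', np.float64(0.003))
0.85 (array([-0.64,  1.31, -0.04]), 'turn about world z', np.float64(0.003))
[290.87293365 252.91918693]
[298.4117551  256.63598879]
[306.69821843 260.34985687]
```

View pics/w3.png

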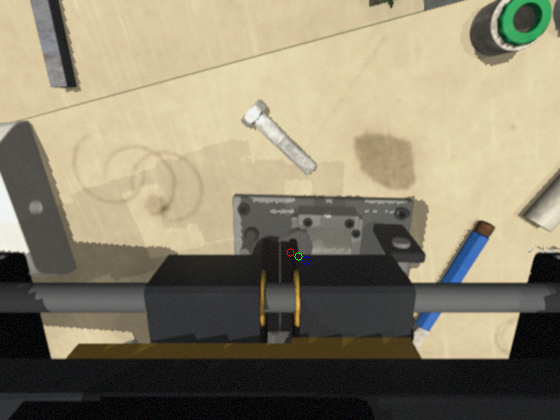

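Run:
```python
from h import *
F=np.load("F.npy");o=robot.get_obs()
print(o["ft_force"],R.from_quat(o["tool_rot"]).as_matrix().round(3).tolist())
a=camera("scene")[:,:,::-1][150:240,222:342];cv2.imwrite("pics/s4.png",cv2.resize(a,(800,600),interpolation=2))
s=20/3
M=R.from_quat(o["tool_rot"]).as_matrix();tip=o["position"]+M[:,0]*.011;print("tip",tip,((proj(tip,"scene")-[222,150])*s))
i=camera_info("wrist");print(proj(tip,"",i),proj(f2w([[60,35,63],[60,45,63],[60,35,78]],F),"",i))
```

```text
[-0.58644222  1.39333934 -0.18163459] [[-0.068, 0.971, -0.23], [-0.012, -0.231, -0.973], [-0.998, -0.063, 0.027]]
tip [0.57460426 0.13751245 0.16071305] [[189.64916611 124.67526038]]
[[275.10659808 254.85497366]] [[394.84191508 244.66893713]
 [396.13057646 234.01228927]
 [399.97535436 252.63358492]]
```

View pics/s4.png

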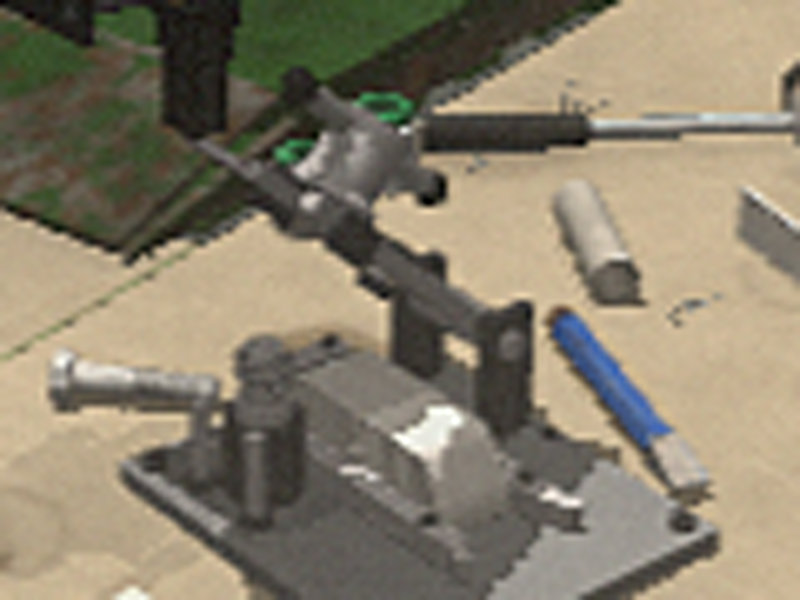

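The finger sits on the tab (s4 ≈(195,135)) and the strap is at ≈0.77. Now I press along the arc.

```bash
cat > st.py <<'E'
from h import *
F=np.load("F.npy");o=robot.get_obs();M=R.from_quat(o["tool_rot"]).as_matrix();t=o["position"]+M[:,0]*.011
c,s=np.cos(F[2]),np.sin(F[2]);d=t[:2]-F[:2]
print("t",o["time"],"tip fix mm",np.round([1e3*(c*d[0]+s*d[1]),1e3*(-s*d[0]+c*d[1]),1e3*t[2]],1),"F",o["ft_force"].round(1),"M",o["moment"].round(2),"toolx",M[:,0].round(3),"yaw-y rel fix",round(np.arctan2(M[1,1],M[0,1])-F[2],3),"q6",o["q"][5].round(2),"w",o["grip_width"].round(4))
E
python3 st.py; python3 -m inch '[[[1,-0.5,0,0,0],[1.2,-0.5,0,0,0],[1.2,-0.5,0,0,0]]]'; python3 st.py
```

```text
time: 7.73
position: [0.565, 0.1399, 0.1463]
tool_rot: [-0.538, -0.446, 0.572, -0.43]
ft_force: [0.4, 1.2, 3.4]
grip_width: 0.0005Traceback (most recent call last):
  File "st.py", line 4, in <module>
    print("t",o["time"],"tip fix mm",np.round([1e3*(c*d[0]+s*d[1]),1e3*(-s*d[0]+c*d[1]),1e3*t[2]],1),"F",o["ft_force"].round(1),"M",o["moment"].round(2),"toolx",M[:,0].round(3),"yaw-y rel fix",round(np.arctan2(M[1,1],M[0,1])-F[2],3),"q6",o["q"][5].round(2),"w",o["grip_width"].round(4))
                                                                                                                                                                                                                                                                     ^^^^^^^^^^^^^^^^^^^^^
AttributeError: 'float' object has no attribute 'round'
Traceback (most recent call last):
  File "st.py", line 4, in <module>
    print("t",o["time"],"tip fix mm",np.round([1e3*(c*d[0]+s*d[1]),1e3*(-s*d[0]+c*d[1]),1e3*t[2]],1),"F",o["ft_force"].round(1),"M",o["moment"].round(2),"toolx",M[:,0].round(3),"yaw-y rel fix",round(np.arctan2(M[1,1],M[0,1])-F[2],3),"q6",o["q"][5].round(2),"w",o["grip_width"].round(4))
                                                                                                                                                                                                                                                                     ^^^^^^^^^^^^^^^^^^^^^
AttributeError: 'float' object has no attribute 'round'
```

```bash
sed -i 's/o\["grip_width"\].round(4)/round(o["grip_width"],4)/' st.py; python3 st.py; python3 -m inch '[[[1.2,-0.4,0.1,0,0],[1.2,-0.4,0,0,0],[1.2,-0.4,0,0,0]]]'>/dev/null; python3 st.py;python3 -m inch '[[[1.2,-0.3,0,0,0],[1.2,-0.2,0,0,0]]]'>/dev/null; python3 st.py
```

```text
t 7.7333 tip fix mm [-46.9  73.  135.3] F [0.4 1.2 3.4] M [0.06 0.05 0.01] toolx [-0.052 -0.012 -0.999] yaw-y rel fix -0.003 q6 0.3 w 0.0005
t 7.9833 tip fix mm [-54.6  71.3 104.1] F [-0.4  1.   2.4] M [0.01 0.11 0.03] toolx [-0.036 -0.014 -0.999] yaw-y rel fix -0.002 q6 0.3 w 0.0
t 8.15 tip fix mm [-56.6  70.6  82.5] F [-0.7 -0.8  1.4] M [-0.03  0.17 -0.02] toolx [-0.027 -0.015 -1.   ] yaw-y rel fix -0.002 q6 0.3 w 0.0006
```

```bash
python3 -m inch '[[[0.7,-0.3,0,0,0],[0.6,-0.2,0,0,0]]]'>/dev/null; python3 st.py;python3 -m inch '[[[0.5,0,0,0,0],[0.4,0,0,0,0]]]'>/dev/null; python3 st.py
```

```text
t 8.3167 tip fix mm [-58.8  70.1  70.6] F [-0.9  0.2  6.5] M [ 0.13  0.12 -0.04] toolx [-0.02  -0.015 -1.   ] yaw-y rel fix -0.002 q6 0.31 w 0.0003
t 8.4833 tip fix mm [-58.9  70.2  65.1] F [-8.7  1.2 38.5] M [ 0.05  1.79 -0.06] toolx [-0.02  -0.015 -1.   ] yaw-y rel fix -0.003 q6 0.31 w 0.0003
```

```bash
python3 -m inch '[[[-2,0,0,0,0],[-3,0,0,0,0],[-3,0,0,0,0.6],[-2,0,0,0,0.6],[0,0.1,2.5,0,0.6],[0,0.1,2.5,0,0.6],[0,0,2,0,0.6],[0,0,0,0,0.6]]]' 30 >/dev/null; python3 st.py; python3 -m inch '[[[0,0,0,0.12,0.6],[0,0,0,0.12,0.6],[0,0,0,0.12,0.6],[0,0,0,0.12,0.6],[0,0,0,0.12,0.6],[0,0,0,0.12,0.6],[0,0,0,0.12,0.6],[0,0,0,0.12,0.6]]]'>/dev/null; python3 st.py
python3 - <<'E'
from h import *
F=np.load("F.npy");i=camera_info("wrist");im=camera("wrist")[:,:,::-1].copy()
for z in(102,116):
    for P in([-55,0,z],[-108,0,z],[-2,0,z]):
        u=proj(f2w(P,F),"",i)[0];print(u);cv2.circle(im,tuple(int(v) for v in u),4,(0,0,255),1)
sc=camera("scene")[:,:,::-1][160:250,222:342]
im=np.hstack([cv2.resize(im,(400,300)),cv2.resize(sc,(400,300),interpolation=2)]);cv2.imwrite("pics/w5.png",im)
E
```

```text
t 9.15 tip fix mm [-47.    0.6 178.5] F [ 0.3  0.6 -0.2] M [-0.09  0.05 -0.  ] toolx [ 0.002 -0.02  -1.   ] yaw-y rel fix 0.003 q6 0.18 w 0.0325
t 9.8167 tip fix mm [-41.1   1.4 182.6] F [ 0.7 -0.2 -0.1] M [-0.05  0.13  0.02] toolx [ 0.016 -0.021 -1.   ] yaw-y rel fix -0.997 q6 1.18 w 0.0525
[268.45478626 227.47564863]
[234.71369517 277.68532053]
[305.4127952  172.47892379]
[268.31933547 233.93411686]
[232.82928847 286.4599135 ]
[307.38680303 176.11368466]
```

View pics/w5.png

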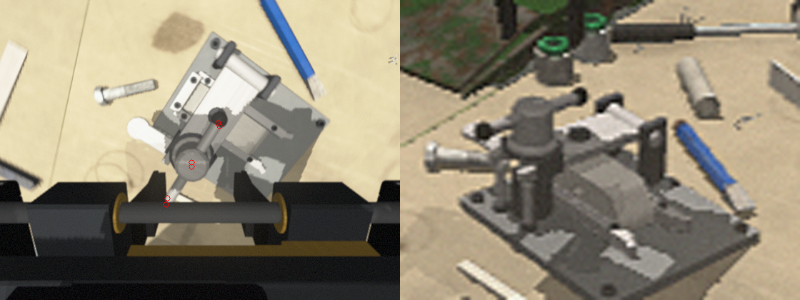

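The strap is down and the bar lies along it, its ball at (219,120) against (219,123) predicted. Next I centre on the nut and lower the open fingers either side of the hub, clear of the bar.

```bash
python3 -m inch '[[[0,-0.6,1.2,0,0.6],[1,0,0,0,0.6],[2,0,0,0,0.6],[0,0,0,0,0.6]]]' >/dev/null; python3 st.py
```

```text
t 10.25 tip fix mm [-51.8   0.6 153.5] F [-1.8  0.9 -0.2] M [-0.04  0.2   0.01] toolx [ 0.023 -0.022 -1.   ] yaw-y rel fix -0.975 q6 1.16 w 0.052
```

```bash
python3 -m inch '[[[1,-0.1,0.3,0,0.6],[2,0,0,0,0.6],[1.5,0,0.1,0,0.6],[1,0,0,0,0.6],[0,0,0,0,0.6]]]' >/dev/null; python3 st.py
```

```text
t 10.6667 tip fix mm [-5.030e+01 -1.000e-01  1.001e+02] F [-0.4  0.8  0.1] M [-0.05  0.16 -0.02] toolx [ 0.031 -0.022 -0.999] yaw-y rel fix -0.962 q6 1.15 w 0.0524
```

```bash
python3 -m inch '[[[0.6,-0.2,0.5,0,0.6],[0.4,-0.1,0.2,0,0.6],[0,0,0,-0.1,0.6]]]' >/dev/null; python3 st.py
cat > look.py <<'E'
from h import *
import sys
i=camera_info("wrist");w=camera("wrist");s=camera("scene")
cv2.imwrite(f"pics/lw{sys.argv[1]}.png",w[:,:,::-1]);cv2.imwrite(f"pics/ls{sys.argv[1]}.png",s[:,:,::-1])
E
python3 look.py 0
python3 - <<'E'
import cv2,numpy as np
w=cv2.imread("pics/lw0.png");s=cv2.imread("pics/ls0.png")[160:250,222:342]
cv2.imwrite("pics/v6.png",np.hstack([cv2.resize(w,(400,300)),cv2.resize(s,(400,300),interpolation=2)]))
E
```

```text
t 10.9167 tip fix mm [-56.3  -1.4  90.5] F [-0.  -0.1  0.5] M [-0.07  0.21  0.04] toolx [ 0.034 -0.022 -0.999] yaw-y rel fix -0.858 q6 1.05 w 0.0522
```

View pics/v6.png

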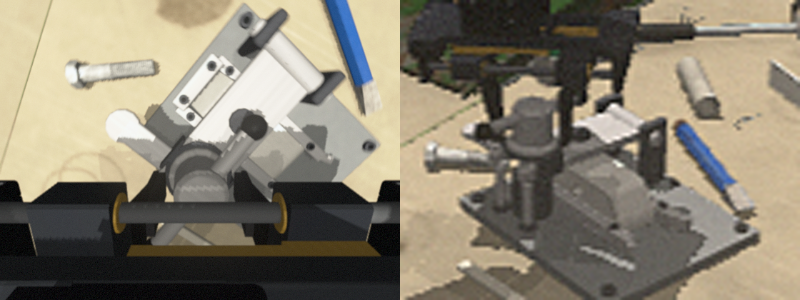

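The hub sits between the fingers, at v6 left (200,180) and right (535,120), with the bar free of contact. Now I turn backward.

```bash
python3 -m inch '[[[0,0,0,-0.12,0.6],[0,0,0,-0.12,0.6],[0,0,0,-0.12,0.6],[0,0,0,-0.12,0.6]]]' >/dev/null; python3 st.py;python3 look.py 1; python3 -m inch '[[[0,0,0,-0.12,0.6],[0,0,0,-0.12,0.6],[0,0,0,-0.12,0.6]]]' >/dev/null; python3 st.py; python3 look.py 2
cat > trk.py <<'E'
import cv2,sys,numpy as np
g=lambda k:cv2.resize(cv2.imread(f"pics/ls{k}.png",0),None,fx=8,fy=8,interpolation=2)
a=g(0);y0,y1,x0,x1=184,202,254,272
t=a[y0*8:y1*8,x0*8:x1*8]
for k in sys.argv[1:]:
    b=g(k)[(y0-5)*8:(y1+8)*8,(x0-5)*8:(x1+5)*8];r=cv2.matchTemplate(b,t,5);_,m,_,l=cv2.minMaxLoc(r);print(k,"du,dv px",l[0]/8-5,l[1]/8-5,"score",round(m,3))
E
python3 trk.py 1 2
python3 - <<'E'
from h import *
F=np.load("F.npy");print([proj(f2w([-55,0,z],F),"scene").round(2) for z in(125,121,112)])
E
```

```text
t 11.35 tip fix mm [-54.5  -0.4  93. ] F [ 0.   1.8 -0.7] M [ 0.14  0.06 -0.07] toolx [ 0.04  -0.021 -0.999] yaw-y rel fix -0.37 q6 0.56 w 0.0522
t 11.7 tip fix mm [-54.3   0.2  93.8] F [-0.5 -0.  -0.7] M [-0.11  0.15 -0.02] toolx [ 0.042 -0.021 -0.999] yaw-y rel fix -0.018 q6 0.2 w 0.0518
1 du,dv px 0.0 -0.125 score 0.871
2 du,dv px 0.875 1.5 score 0.495
[array([[260.61, 190.06]]), array([[260.63, 191.26]]), array([[260.67, 193.94]])]
```

```bash
cat > ball.py <<'E'
import cv2,sys,numpy as np
for k in sys.argv[1:]:
    im=cv2.imread(f"pics/lw{k}.png")[60:250];g=im.max(2)
    n,l,st,c=cv2.connectedComponentsWithStats((g<60).astype(np.uint8))
    print(k,[(c[j].round(1)+[0,60]).tolist()+st[j,:].tolist() for j in range(1,n) if 150<st[j,4]<3000 and 150<c[j][0]<420])
E
python3 ball.py 0 1 2
python3 - <<'E'
from h import *
F=np.load("F.npy");i=camera_info("wrist")
for b in(.3,.4,.5):
  for z in(114,109,102):print(b,z,proj(f2w([[-55+47*np.cos(b),47*np.sin(b),z],[-55,0,z+10]],F),"",i).round(1).tolist())
E
```

```text
0 [[347.0, 67.8, 334, 0, 31, 18, 336], [361.1, 186.2, 345, 107, 28, 29, 213], [221.8, 245.2, 211, 179, 22, 11, 169], [337.9, 245.0, 328, 179, 21, 11, 179]]
1 [[410.4, 120.4, 389, 46, 40, 27, 664], [381.7, 208.6, 362, 133, 35, 33, 560], [221.5, 245.2, 210, 179, 23, 11, 175]]
2 [[384.2, 214.8, 366, 139, 34, 44, 778], [221.3, 245.0, 210, 179, 22, 11, 178]]
0.3 114 [[369.9, 245.3], [279.2, 285.8]]
0.3 109 [[366.8, 241.1], [278.8, 280.2]]
0.3 102 [[362.7, 235.6], [278.1, 272.8]]
0.4 114 [[367.2, 237.1], [279.2, 285.8]]
0.4 109 [[364.1, 233.1], [278.8, 280.2]]
0.4 102 [[360.1, 227.9], [278.1, 272.8]]
0.5 114 [[363.4, 229.1], [279.2, 285.8]]
0.5 109 [[360.5, 225.3], [278.8, 280.2]]
0.5 102 [[356.6, 220.3], [278.1, 272.8]]
```

```bash
python3 -m inch '[[[0.2,0,0,-0.12,0.6],[0.1,0,0,-0.12,0.6]]]' >/dev/null; python3 st.py;python3 look.py 3; python3 -m inch '[[[0.1,0,0,-0.12,0.6],[0,0,0,-0.12,0.6]]]' >/dev/null; python3 st.py; python3 look.py 4; python3 -m inch '[[[0.1,0,0,-0.12,0.6],[0,0,0,-0.12,0.6]]]' >/dev/null; python3 st.py; python3 look.py 5;python3 ball.py 3 4 5; python3 trk.py 3 4 5
```

```text
t 11.9667 tip fix mm [-53.4   0.1  91.9] F [-0.9 -0.2  1.5] M [-0.12  0.18 -0.05] toolx [ 0.044 -0.021 -0.999] yaw-y rel fix 0.21 q6 -0.02 w 0.0523
t 12.2333 tip fix mm [-52.9   0.   91.2] F [-0.7 -0.2 -0.9] M [ 0.01  0.1  -0.01] toolx [ 0.045 -0.021 -0.999] yaw-y rel fix 0.438 q6 -0.25 w 0.0523
t 12.5 tip fix mm [-52.9   0.2  90.6] F [0.2 1.1 0.6] M [-0.04  0.05 -0.1 ] toolx [ 0.045 -0.021 -0.999] yaw-y rel fix 0.664 q6 -0.48 w 0.0526
3 [[385.4, 217.0, 367, 142, 36, 33, 812], [221.8, 245.1, 211, 179, 23, 11, 183]]
4 [[383.4, 214.8, 366, 140, 37, 33, 767], [221.9, 244.9, 210, 179, 25, 11, 201]]
5 [[382.1, 215.6, 364, 140, 34, 33, 740], [221.0, 245.1, 210, 179, 22, 11, 178]]
3 du,dv px -0.5 3.875 score 0.201
4 du,dv px -2.25 5.5 score 0.104
5 du,dv px -4.375 8.0 score 0.093
```

```bash
cat > look.py <<'E'
from h import *
import sys
from scipy.optimize import least_squares
F=np.load("F.npy");k=sys.argv[1];i=camera_info("wrist");w=camera("wrist");cv2.imwrite(f"pics/lw{k}.png",w[:,:,::-1])
g=w[60:250].max(2);n,l,st,c=cv2.connectedComponentsWithStats((g<60).astype(np.uint8))
for j in range(1,n):
    if 450<st[j,4]<1500 and 150<c[j][0]<480 and st[j,2]<45 and st[j,3]<48:
        u=c[j]+[0,60]
        # centre correction with partial blobs not attempted
        for s0 in(0,np.pi):
            q=least_squares(lambda p:(proj(f2w([-55+46.5*np.cos(p[0]),46.5*np.sin(p[0]),p[1]],F),"",i)[0]-u),[s0+float(sys.argv[2]),110],x_scale=[.1,5])
            if q.cost<5:print("ball",u.round(1),st[j,2:],"bar ccw",q.x[0].round(3),"z",q.x[1].round(1));break
E
python3 look.py 6 1.0;python3 -m inch '[[[0,0,0.1,-0.12,0.6],[0,0,0.1,-0.12,0.6]]]' >/dev/null; python3 st.py;python3 look.py 7 1.2
```

```text
t 12.8167 tip fix mm [-52.4  -0.8  90.5] F [-1.2  1.9 -0.1] M [ 0.27  0.19 -0.04] toolx [ 0.044 -0.02  -0.999] yaw-y rel fix 0.891 q6 -0.71 w 0.0523
```

```bash
sed -i 's/if q.cost<5:print/print(q.cost);print/;s/;break//' look.py; sed -i '/^for j/i print([(c[j].round().tolist(),st[j].tolist()) for j in range(1,n) if st[j,4]>300])' look.py; python3 look.py 7 1.2
```

```text
[([383.0, 157.0], [366, 139, 34, 32, 332])]
```

```bash
cat > look.py <<'E'
from h import *
import sys
from scipy.optimize import least_squares
F=np.load("F.npy");k=sys.argv[1];i=camera_info("wrist");w=camera("wrist");cv2.imwrite(f"pics/lw{k}.png",w[:,:,::-1])
g=w[60:250].max(2)
for th in(60,80,100):
  n,l,st,c=cv2.connectedComponentsWithStats((g<th).astype(np.uint8))
  for j in range(1,n):
    if 250<st[j,4]<1500 and 150<c[j][0]<480 and 28<st[j,2]<42 and 28<st[j,3]<48:
        u=st[j,:2]+st[j,2:4]/2+[-.5,59.5]
        q=least_squares(lambda p:(proj(f2w([-55+46.5*np.cos(p[0]),46.5*np.sin(p[0]),p[1]],F),"",i)[0]-u),[float(sys.argv[2]),110],x_scale=[.1,5])
        print(th,"ball",u.round(1),c[j].round(1),st[j,2:],"bar ccw",q.x[0].round(3),"z",q.x[1].round(1),q.cost.round(2))
E
python3 look.py 7 1.2
```

```text
60 ball [381.5 213. ] [382.7 156.5] [ 34  31 284] bar ccw 1.51 z 119.7 226.19
80 ball [382.  212.5] [382.9 151.2] [ 35  34 844] bar ccw 1.51 z 119.6 241.21
100 ball [319.  212.5] [322.3 155.5] [ 41  44 473] bar ccw 0.37 z -27.3 0.0
100 ball [381.5 212. ] [382.8 151.3] [ 36  35 887] bar ccw 1.51 z 119.0 238.38
```

```bash
sed -i 's/46.5\*/55*/g;s/(60,80,100)/(70,90)/' look.py; python3 look.py 7 1.2; python3 -m inch '[[[0,0,0,-0.12,0.6],[0,0,0,-0.12,0.6]]]' >/dev/null; python3 st.py;python3 look.py 8 1.5
```

```text
70 ball [381.5 211.5] [382.5 150.6] [ 34  34 800] bar ccw 1.639 z 132.0 0.87
90 ball [258.5 199. ] [258.6 136.9] [ 40  35 375] bar ccw -1.062 z -151.6 0.0
90 ball [381.5 211.5] [382.4 150.6] [ 36  34 865] bar ccw 1.639 z 132.0 0.87
t 13.1833 tip fix mm [-52.2  -1.   90.5] F [1.  0.2 0.2] M [ 0.1  -0.07 -0.05] toolx [ 0.044 -0.02  -0.999] yaw-y rel fix 1.123 q6 -0.94 w 0.0523
70 ball [385. 217.] [385.9 156.3] [ 35  33 789] bar ccw 1.81 z 129.0 0.0
90 ball [384.5 217. ] [385.9 156.4] [ 36  33 870] bar ccw 1.769 z 124.5 0.0
```

Run:
```python
from h import *
T=[]
for k in(2,3,4,5,8):
    T.append(cv2.resize(cv2.imread(f"pics/lw{k}.png")[150:260,180:420],(400,183),interpolation=2))
s=camera("scene")[:,:,::-1];cv2.imwrite("pics/ls8.png",s);T.append(cv2.resize(s[170:225,222:342],(400,183),interpolation=2))
cv2.imwrite("pics/v9.png",np.vstack([np.hstack(T[:2]),np.hstack(T[2:4]),np.hstack(T[4:])]))
```

```text
(no output)
```

View pics/v9.png

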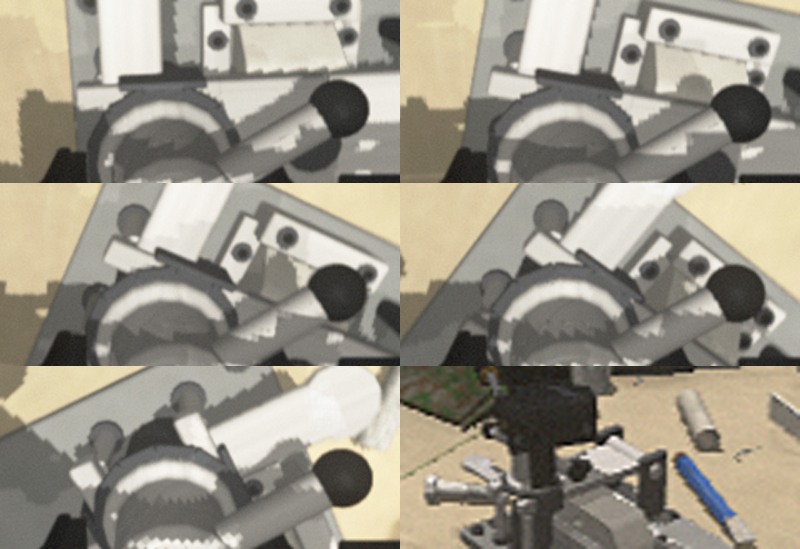

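The wrist tiles show the hub's white ring (top edge ≈ tile (165,95)) and the ball at (340,108) staying nearly put, with no obvious drop yet. I'll use the ring as a height gauge, corrected by the tool pose.

```bash
cat > ring.py <<'E'
from h import *
from scipy.optimize import brentq
F=np.load("F.npy")
def edge(im):
    g=im.max(2).astype(float);g=cv2.GaussianBlur(g,(3,3),0);out=[]
    for c in range(262,292,3):
        p=g[185:250,c];d=np.diff(p);j=int(np.argmax(d));a=d[max(j-1,0):j+2];out.append(185.5+j+((np.arange(len(a))-min(j,1))*a).sum()/a.sum())
    return np.array(out)
def height(rows,i,col=277):
    v=np.median(rows);Rm=cv2.Rodrigues(i["rvec"])[0];up=-Rm[1,:2];up/=np.linalg.norm(up);ax=f2w([-55,0,0],F)[0]
    f=lambda h:proj(np.r_[ax[:2]+up*.0185,h/1000],"",i)[0][1]-v
    return brentq(f,40,180)
if __name__=="__main__":
    import sys
    o=robot.get_obs();i0=camera_info("wrist");M0=R.from_quat(o["tool_rot"]).as_matrix();Rc=cv2.Rodrigues(i0["rvec"])[0]
    RT=Rc@M0;tT=Rc@o["position"]+i0["tvec"].ravel()
    for k,x,y,z,tx,ty,yaw in((2,-54.3,.2,93.8,.042,-.021,-.018),(3,-53.4,.1,91.9,.044,-.021,.21),(4,-52.9,0,91.2,.045,-.021,.438),(5,-52.9,.2,90.6,.045,-.021,.664),(7,-52.4,-.8,90.5,.044,-.02,.891),(8,-52.2,-1,90.5,.044,-.02,1.123)):
        X=np.array([tx,ty,-np.sqrt(1-tx*tx-ty*ty)]);a=yaw+F[2];Y=np.array([np.cos(a),np.sin(a),0]);Y[2]=-(X[:2]@Y[:2])/X[2];Y/=np.linalg.norm(Y);M=np.c_[X,Y,np.cross(X,Y)]
        pos=f2w([x,y,z],F)[0]-X*.011;Rn=RT@M.T
        i=dict(i0,rvec=cv2.Rodrigues(Rn)[0],tvec=tT-Rn@pos);e=edge(cv2.imread(f"pics/lw{k}.png"));print(k,np.median(e).round(1),e.std().round(1),"h",round(height(e,i),1))
E
python3 ring.py
```

```text
2 211.4 1.3 h 72.6
3 212.4 1.0 h 74.1
4 210.5 7.1 h 72.2
5 208.5 7.0 h 69.1
7 206.0 1.4 h 68.7
8 207.5 1.5 h 72.6
```

The image gauge is too noisy (±2 mm), so I'll touch the hub top with shut fingertips to get its height.

```bash
python3 -m inch '[[[-2,0,0,0,0.6],[-2.5,0,0,0,0.6],[-1,0,0,0,0.3],[0,0,0,0,0],[0,0,0,0,0],[0,0,0,0,0],[0,0,0,0,0]]]' >/dev/null; python3 st.py; python3 look.py 9 1.6
```

```text
t 13.8667 tip fix mm [-54.8  -1.1 145.2] F [-0.1 -0.4 -0.5] M [-0.08 -0.01 -0.02] toolx [ 0.043 -0.021 -0.999] yaw-y rel fix 1.09 q6 -0.91 w 0.0265
```

```bash
python3 -m inch '[[[1,0,0,0,0],[0.5,0,0,0,0],[0,0,0,0,0]]]' >/dev/null; python3 st.py; python3 -m inch '[[[0.5,0,0,0,0]]]' >/dev/null; python3 st.py; python3 -m inch '[[[0.3,0,0,0,0]]]' >/dev/null; python3 st.py
```

```text
t 14.1667 tip fix mm [-55.3  -1.6 126.8] F [ 0.7 -0.3  0. ] M [-0.08  0.02 -0.01] toolx [ 0.039 -0.021 -0.999] yaw-y rel fix 1.088 q6 -0.91 w 0.0042
t 14.25 tip fix mm [-55.   -1.7 121.2] F [-0.8 -0.5 -0.1] M [-0.05 -0.02 -0.03] toolx [ 0.039 -0.021 -0.999] yaw-y rel fix 1.088 q6 -0.91 w 0.002
t 14.3333 tip fix mm [-55.5  -1.8 118.1] F [-7.2  0.6 33.4] M [0.06 1.3  0.  ] toolx [ 0.037 -0.021 -0.999] yaw-y rel fix 1.088 q6 -0.91 w 0.0008
```

```bash
python3 -m inch '[[[0.2,0,0,0,0]]]' >/dev/null; python3 st.py;  python3 - <<'E'
from h import *
s=camera("scene")[:,:,::-1];cv2.imwrite("pics/ls10.png",s)
E
```

```text
t 14.4167 tip fix mm [-55.4  -1.9 117.9] F [-8.   0.2 32.7] M [ 0.01  1.32 -0.04] toolx [ 0.036 -0.021 -0.999] yaw-y rel fix 1.088 q6 -0.91 w 0.0008
```

```bash
python3 -m inch '[[[-0.4,0,0,0,0],[0,0,0,0,0]]]' >/dev/null; python3 st.py; for k in 1 2 ; do :; done; python3 -m inch '[[[0.1,0,0,0,0]]]' >/dev/null; python3 st.py; python3 -m inch '[[[0.1,0,0,0,0]]]' >/dev/null; python3 st.py; python3 -m inch '[[[0.1,0,0,0,0]]]' >/dev/null; python3 st.py; python3 -m inch '[[[0.1,0,0,0,0]]]' >/dev/null; python3 st.py
```

```text
t 14.6333 tip fix mm [-54.9  -1.8 123.3] F [-0.5  0.8  0.4] M [-0.08 -0.02  0.03] toolx [ 0.039 -0.021 -0.999] yaw-y rel fix 1.088 q6 -0.91 w 0.0003
t 14.7167 tip fix mm [-54.8  -1.7 122.3] F [ 0.4  0.4 -0. ] M [0.   0.08 0.  ] toolx [ 0.039 -0.021 -0.999] yaw-y rel fix 1.088 q6 -0.91 w 0.0003
t 14.8 tip fix mm [-54.7  -1.8 120.9] F [-0.6 -0.6 -1. ] M [-0.09  0.09 -0.01] toolx [ 0.039 -0.021 -0.999] yaw-y rel fix 1.088 q6 -0.91 w 0.0003
t 14.8833 tip fix mm [-54.9  -1.8 119.2] F [-0.4 -0.1  2. ] M [-0.07  0.05  0.01] toolx [ 0.039 -0.021 -0.999] yaw-y rel fix 1.088 q6 -0.91 w 0.0007
t 14.9667 tip fix mm [-55.   -1.8 118.4] F [-3.4  0.1 17.6] M [ 0.07  0.68 -0.01] toolx [ 0.038 -0.021 -0.999] yaw-y rel fix 1.088 q6 -0.91 w 0.0006
```

First light contact comes at tip z ≈119, so the bar is at ≈109 against 112–116 riding: the nut has dropped. I'll turn a little further back to be sure it is fully down, then go forward.

```bash
python3 -m inch '[[[-2,0,0,0,0],[-1,0,0,0.1,0.6],[0,0,0,0.1,0.6],[0,0,0,0,0.6],[0,0,0,0,0.6],[0,0,0,0,0.6],[0,0,0,0,0.6],[0,0,0,0,0.6]]]' >/dev/null; python3 st.py
```

```text
t 15.6333 tip fix mm [-58.4  -1.9 145. ] F [-0.  -0.4  0.5] M [-0.03 -0.    0.01] toolx [ 0.029 -0.02  -0.999] yaw-y rel fix 0.887 q6 -0.71 w 0.0393
```

```bash
python3 -m inch '[[[0,0.3,0,0,0.6],[1,0,0,0,0.6],[2,0,0,0,0.6],[1.7,0,0,0,0.6],[0.7,0,0,0,0.6],[0,0,0,0,0.6]]]' >/dev/null; python3 st.py; python3 -m inch '[[[0,0,0,-0.12,0.6],[0,0,0,-0.12,0.6],[0,0,0,-0.12,0.6],[0,0,0,-0.12,0.6],[0,0,0,0,0.6]]]' >/dev/null; python3 st.py
```

```text
t 16.1333 tip fix mm [-53.6   0.2  87.1] F [-0.7  0.7 -0.4] M [-0.02  0.05  0.02] toolx [ 0.031 -0.02  -0.999] yaw-y rel fix 0.889 q6 -0.7 w 0.0519
t 16.55 tip fix mm [-51.5   0.2  86.9] F [ 0.1  0.8 -0.5] M [ 0.    0.05 -0.03] toolx [ 0.033 -0.021 -0.999] yaw-y rel fix 1.39 q6 -1.2 w 0.0523
```

```bash
python3 -m inch '[[[-2,0,0,0,0.6],[-2.5,0,0,0,0.6],[-1,0,0,-0.1,0.1],[0,0,0,-0.12,0],[0,0,0,-0.12,0],[0,0,0,-0.12,0],[0,0,0,-0.12,0],[0,0,0,-0.12,0]]]' >/dev/null; python3 st.py; python3 -m inch '[[[0,0,0,-0.12,0],[0,0,0,-0.12,0],[0,0,0,-0.12,0],[0,0,0,-0.12,0],[0,0,0,-0.12,0],[0,0,0,-0.12,0],[0,0,0,0,0]]]' >/dev/null; python3 st.py
```

```text
t 17.2167 tip fix mm [-52.8   1.7 147.3] F [-0.4  0.2 -0.2] M [ 0.   -0.01 -0.01] toolx [ 0.037 -0.021 -0.999] yaw-y rel fix 2.094 q6 -1.91 w 0.02
t 17.8 tip fix mm [-53.3   2.2 149.8] F [ 0.1 -0.1  0.5] M [ 0.1   0.11 -0.03] toolx [ 0.039 -0.02  -0.999] yaw-y rel fix 2.831 q6 -2.65 w 0.0004
```

```bash
python3 -m inch '[[[1.5,0,0,0,0],[1,0,0,0,0],[0,0,0,0,0]]]' >/dev/null; python3 st.py; python3 -m inch '[[[0.3,0,0,0,0]]]' >/dev/null; python3 st.py; python3 -m inch '[[[0.15,0,0,0,0]]]' >/dev/null; python3 st.py; python3 -m inch '[[[0.15,0,0,0,0]]]' >/dev/null; python3 st.py
```

```text
t 18.05 tip fix mm [-51.4   2.3 125.5] F [-0.9 -0.  -0.2] M [0.11 0.15 0.  ] toolx [ 0.042 -0.02  -0.999] yaw-y rel fix 2.817 q6 -2.63 w 0.0006
t 18.1333 tip fix mm [-51.1   2.4 122.6] F [0.4 0.9 0.3] M [0.11 0.08 0.04] toolx [ 0.042 -0.02  -0.999] yaw-y rel fix 2.815 q6 -2.63 w 0.0004
t 18.2167 tip fix mm [-51.4   2.3 120.7] F [0.2 0.6 1. ] M [ 0.02  0.1  -0.03] toolx [ 0.041 -0.02  -0.999] yaw-y rel fix 2.813 q6 -2.63 w 0.0002
t 18.3 tip fix mm [-51.2   2.3 119.3] F [-0.7  0.4  2. ] M [0.04 0.14 0.05] toolx [ 0.042 -0.02  -0.999] yaw-y rel fix 2.812 q6 -2.63 w 0.0007
```

```bash
python3 -m inch '[[[-2,0,0,0,0.6],[-0.5,0.3,-0.3,0,0.6],[0,0.1,-0.1,0,0.6],[0,0,0,0,0.6],[0,0,0,0,0.6],[0,0,0,0,0.6],[0,0,0,0,0.6],[0,0,0,0,0.6]]]' >/dev/null; python3 st.py
```

```text
t 18.9667 tip fix mm [-58.9  -0.5 143.1] F [0.8 0.4 1.3] M [ 0.11  0.12 -0.01] toolx [ 0.039 -0.02  -0.999] yaw-y rel fix 2.809 q6 -2.63 w 0.0454
```

```bash
python3 -m inch '[[[1,-0.15,0,0,0.6],[2,0,0,0,0.6],[1.7,0,0,0,0.6],[0.6,0,0,0,0.6],[0,0,0,0,0.6]]]' >/dev/null; python3 st.py; python3 -m inch '[[[0,0,0,0.12,0.6],[0,0,0,0.12,0.6],[0,0,0,0.12,0.6],[0,0,0,0.12,0.6],[0,0,0,0.12,0.6],[0,0,0,0.12,0.6],[0,0,0,0.12,0.6],[0,0,0,0.12,0.6]]]' >/dev/null; python3 st.py; python3 look.py 12 1.0
```

```text
t 19.3833 tip fix mm [-53.8  -1.5  86.3] F [ 0.3 -0.5  0.6] M [0.05 0.11 0.04] toolx [ 0.041 -0.02  -0.999] yaw-y rel fix 2.809 q6 -2.63 w 0.0523
t 20.05 tip fix mm [-52.8  -0.7  86.2] F [-0.2  0.7 -0.8] M [0.07 0.1  0.05] toolx [ 0.041 -0.019 -0.999] yaw-y rel fix 1.811 q6 -1.63 w 0.0523
70 ball [179.  224.5] [179.4 163.2] [  41   36 1018] bar ccw -1.747 z 100.9 0.0
```

The ball is now at (179,224), mirroring the earlier (383,215), so the fingers are pushing the bar forward. I keep turning.

```bash
python3 -m inch '[[[0,0.1,0.2,0.12,0.6],[0,0,0,0.12,0.6],[0,0,0,0.12,0.6],[0,0,0,0.12,0.6],[0,0,0,0.12,0.6],[0,0,0,0.12,0.6],[0,0,0,0.12,0.6],[0,0,0,0.12,0.6]]]' >/dev/null; python3 st.py; python3 look.py 13 1.0;python3 -m inch '[[[0,0,0,0.12,0.6],[0,0,0,0.12,0.6],[0,0,0,0.12,0.6],[0,0,0,0.12,0.6],[0,0,0,0.12,0.6],[0,0,0,0.12,0.6],[0,0,0,0.12,0.6],[0,0,0,0.12,0.6]]]' >/dev/null; python3 st.py; python3 look.py 14 1.0
```

```text
t 20.7667 tip fix mm [-52.9   1.2  87.5] F [-0.5 -0.3 -0.4] M [-0.01  0.12 -0.01] toolx [ 0.037 -0.018 -0.999] yaw-y rel fix 0.831 q6 -0.65 w 0.0524
70 ball [177.5 223.5] [176.2 162.9] [  38   36 1008] bar ccw -2.642 z 85.2 0.0
90 ball [177.5 223.5] [176.4 162.8] [  40   38 1064] bar ccw -2.642 z 85.2 0.0
90 ball [331. 230.] [327.7 175.4] [ 37  39 505] bar ccw 0.335 z -4.8 0.0
t 21.4833 tip fix mm [-52.8   1.5  88.3] F [ 0.2  0.2 -1.6] M [-0.08  0.16 -0.01] toolx [ 0.038 -0.019 -0.999] yaw-y rel fix -0.134 q6 0.32 w 0.0523
70 ball [177.5 222.5] [176.4 161.8] [ 36  34 920] bar ccw 2.16 z 139.1 0.0
70 ball [366.5 233.5] [366.4 174.1] [ 36  32 906] bar ccw 1.043 z 175.5 0.0
90 ball [177.5 222. ] [176.4 161.7] [ 38  35 959] bar ccw 2.171 z 137.4 0.0
90 ball [366.5 233. ] [366.6 173.8] [ 38  33 986] bar ccw 0.054 z 77.2 0.0
```

```bash
python3 -m inch '[[[0.1,-0.1,0,0.12,0.6],[0,-0.1,0,0.12,0.6],[0,0,0,0.12,0.6],[0,0,0,0.12,0.6],[0,0,0,0.12,0.6],[0,0,0,0.12,0.6],[0,0,0,0.12,0.6],[0,0,0,0.12,0.6]]]' >/dev/null; python3 st.py; python3 -m inch '[[[0,0,0,0.12,0.6],[0,0,0,0.12,0.6],[0,0,0,0.12,0.6],[0,0,0,0.12,0.6]]]' >/dev/null; python3 st.py; python3 look.py 15 1.0;python3 -m inch '[[[0,0,0,0.12,0.6],[0,0,0,0.12,0.6],[0,0,0,0.12,0.6],[0,0,0,0.12,0.6],[0,0,0,0.12,0.6],[0,0,0,0.12,0.6]]]' >/dev/null; python3 st.py; python3 look.py 16 1.0
```

```text
t 22.2 tip fix mm [-53.1   1.5  88.2] F [-0.1  0.3 -1.4] M [-0.03  0.16  0.08] toolx [ 0.041 -0.021 -0.999] yaw-y rel fix -1.086 q6 1.27 w 0.0523
t 22.5333 tip fix mm [-53.3   1.4  88.5] F [-0.2 -0.6 -0.7] M [-0.01  0.25  0.06] toolx [ 0.04  -0.021 -0.999] yaw-y rel fix -1.561 q6 1.75 w 0.0523
70 ball [181.  217.5] [179.8 156.7] [ 35  32 810] bar ccw 0.801 z 135.4 2.16
90 ball [281.5 159. ] [283.  100.8] [ 36  33 729] bar ccw 3.464 z -878.5 0.0
90 ball [181.  217.5] [180.  156.6] [ 35  34 847] bar ccw 0.801 z 135.4 2.16
t 23.0833 tip fix mm [-53.7   1.4  88.6] F [-0.3  0.  -2.1] M [0.02 0.24 0.05] toolx [ 0.039 -0.022 -0.999] yaw-y rel fix -2.266 q6 2.46 w 0.0523
70 ball [182.5 215.5] [181.3 154.8] [ 34  34 786] bar ccw 0.177 z 126.0 0.0
90 ball [221.  176.5] [221.1 116.4] [  37   36 1025] bar ccw 0.024 z 68.7 1.26
90 ball [183. 215.] [181.4 154.8] [ 35  35 826] bar ccw 0.175 z 125.5 0.0
```

```bash
python3 -m inch '[[[0,0,0,0.1,0.6],[-2,0,0,-0.05,0.6],[-2,0,0,-0.1,0.6],[0,0,0,-0.12,0.6],[0,0,0,-0.12,0.6],[0,0,0,-0.12,0.6],[0,0,0,-0.12,0.6],[0,0,0,-0.12,0.6]]]' >/dev/null; python3 -m inch '[[[0,0,0,-0.12,0.6],[0,0,0,-0.12,0.6],[0,0,0,-0.12,0.6],[0,0,0,-0.12,0.6],[0,0,0,-0.12,0.6],[0,0,0,-0.12,0.6],[0,0,0,-0.12,0.6],[0,0,0,-0.12,0.6]]]' >/dev/null; python3 st.py; python3 -m inch '[[[0,0,0,-0.12,0.6],[0,0,0,-0.12,0.6],[0,0,0,-0.12,0.6],[0,0,0,-0.12,0.6],[0,0,0,-0.12,0.6],[0,0,0,-0.12,0.6],[0,0,0,-0.12,0.6],[0,0,0,-0.12,0.6]]]' >/dev/null; python3 st.py
```

```text
t 24.4667 tip fix mm [-51.2   1.7 135.1] F [ 0.2 -0.1  0.4] M [-0.06  0.11 -0.02] toolx [ 0.048 -0.023 -0.999] yaw-y rel fix -0.569 q6 0.76 w 0.0526
t 25.1333 tip fix mm [-49.1   1.5 137.6] F [-0.6  0.3 -0.1] M [-0.03  0.11  0.06] toolx [ 0.054 -0.024 -0.998] yaw-y rel fix 0.433 q6 -0.24 w 0.052
```

```bash
python3 -m inch '[[[0,0,0,-0.12,0.6],[0,0,0,-0.12,0.6],[0,0,0,-0.12,0.6],[0,0,0,-0.12,0.6],[0,0,0,-0.12,0.6],[0,0,0,-0.1,0.6],[0,-0.5,-0.6,0,0.6],[0,0,0,0,0.6]]]' >/dev/null; python3 st.py
```

```text
t 25.8 tip fix mm [-55.2  -1.1 139.4] F [-0.2 -0.2 -0. ] M [0.08 0.04 0.02] toolx [ 0.059 -0.025 -0.998] yaw-y rel fix 1.185 q6 -1.0 w 0.0526
```

```bash
python3 -m inch '[[[1,0,-0.2,0,0.6],[2,0,0,0,0.6],[1.5,0,0,0,0.6],[0.7,0,0,0,0.6],[0,0,0,0,0.6]]]' >/dev/null; python3 st.py; python3 -m inch '[[[0,-0.1,-0.2,0.12,0.6],[0,0,0,0.12,0.6],[0,0,0,0.12,0.6],[0,0,0,0.12,0.6],[0,0,0,0.12,0.6],[0,0,0,0.12,0.6]]]' >/dev/null; python3 st.py; python3 look.py 17 1
```

```text
t 26.2167 tip fix mm [-53.7  -0.9  85.4] F [-0.4 -0.5 -0.4] M [ 0.03 -0.03 -0.03] toolx [ 0.063 -0.025 -0.998] yaw-y rel fix 1.19 q6 -1.0 w 0.0515
t 26.7167 tip fix mm [-58.1   1.3  84.2] F [ 1.8  4.7 -3.2] M [ 0.78 -0.    0.28] toolx [ 0.059 -0.021 -0.998] yaw-y rel fix 0.443 q6 -0.25 w 0.0519
70 ball [186. 228.] [184.9 167.4] [ 37  35 972] bar ccw -3.059 z 82.2 0.0
90 ball [185.5 228. ] [184.8 167.5] [  38   37 1027] bar ccw -3.082 z 85.0 0.0
```

```bash
python3 -m inch '[[[0,0.2,0.2,0.12,0.6],[0,0,0,0.12,0.6],[0,0,0,0.12,0.6]]]' >/dev/null; python3 st.py;python3 -m inch '[[[0,0,0,0.12,0.6],[0,0,0,0.12,0.6],[0,0,0,0.12,0.6]]]' >/dev/null; python3 st.py; python3 -m inch '[[[0,0,0,0.12,0.6],[0,0,0,0.12,0.6],[0,0,0,0.12,0.6]]]' >/dev/null; python3 st.py; python3 look.py 18 1
```

```text
t 27.0167 tip fix mm [-56.5   2.7  84.5] F [ 0.6  2.1 -3.3] M [0.34 0.01 0.14] toolx [ 0.059 -0.018 -0.998] yaw-y rel fix 0.078 q6 0.11 w 0.052
t 27.2667 tip fix mm [-55.9   3.8  84.4] F [ 0.9  2.5 -3.9] M [ 0.12 -0.08  0.25] toolx [ 0.061 -0.018 -0.998] yaw-y rel fix -0.289 q6 0.48 w 0.0523
t 27.5167 tip fix mm [-55.    4.4  84.3] F [ 0.7 -0.6 -4.9] M [ 0.03 -0.    0.24] toolx [ 0.063 -0.018 -0.998] yaw-y rel fix -0.656 q6 0.84 w 0.0523
70 ball [254. 217.] [252.1 156.3] [ 41  47 317] bar ccw 1.156 z 171.3 0.0
70 ball [183.  224.5] [182.5 164.3] [ 35  34 868] bar ccw 1.844 z 115.9 4.89
90 ball [183.5 225. ] [182.6 164.3] [ 36  35 907] bar ccw 1.844 z 116.0 2.95
```

```bash
python3 -m inch '[[[0,0.2,0.3,0.12,0.6],[0,0,0,0.12,0.6]]]' >/dev/null; python3 st.py;python3 -m inch '[[[0,0,0,0.12,0.6],[0,0,0,0.12,0.6]]]' >/dev/null; python3 st.py; python3 -m inch '[[[0,0,0,0.12,0.6],[0,0,0,0.12,0.6]]]' >/dev/null; python3 st.py
```

```text
t 27.7333 tip fix mm [-53.7   1.4  85. ] F [-0.4  0.1 -2.7] M [-0.28  0.27  0.13] toolx [ 0.067 -0.018 -0.998] yaw-y rel fix -0.897 q6 1.08 w 0.0524
t 27.9 tip fix mm [-54.    1.1  84.9] F [ 0.7  0.3 -2.9] M [0.06 0.12 0.18] toolx [ 0.066 -0.019 -0.998] yaw-y rel fix -1.136 q6 1.32 w 0.0523
t 28.0667 tip fix mm [-54.2   0.9  84.9] F [ 1.5  1.2 -4.1] M [-0.02  0.21  0.45] toolx [ 0.065 -0.02  -0.998] yaw-y rel fix -1.374 q6 1.56 w 0.0526
```

Torque is rising (0.45), so it is getting tight. I continue in small steps.

```bash
python3 -m inch '[[[0,0,0,0.12,0.6]]]' >/dev/null; python3 st.py;python3 -m inch '[[[0,0,0,0.12,0.6]]]' >/dev/null; python3 st.py; python3 -m inch '[[[0,0,0,0.12,0.6]]]' >/dev/null; python3 st.py; python3 -m inch '[[[0,0,0,0.12,0.6]]]' >/dev/null; python3 st.py
```

```text
t 28.15 tip fix mm [-54.3   0.9  84.9] F [ 0.1  1.  -2.2] M [-0.09  0.26  0.4 ] toolx [ 0.065 -0.02  -0.998] yaw-y rel fix -1.492 q6 1.68 w 0.0525
t 28.2333 tip fix mm [-54.4   0.9  84.9] F [ 2.   1.4 -1.4] M [-0.08  0.29  0.43] toolx [ 0.065 -0.021 -0.998] yaw-y rel fix -1.61 q6 1.8 w 0.052
t 28.3167 tip fix mm [-54.6   0.8  84.9] F [ 1.8  2.1 -3.9] M [-0.01  0.4   0.72] toolx [ 0.064 -0.022 -0.998] yaw-y rel fix -1.727 q6 1.92 w 0.0523
t 28.4 tip fix mm [-54.8   0.9  84.8] F [ 3.   2.2 -2.1] M [0.03 0.37 0.59] toolx [ 0.064 -0.023 -0.998] yaw-y rel fix -1.843 q6 2.03 w 0.0526
```

```bash
python3 -m inch '[[[0,0,0,0.12,0.6]]]' >/dev/null; python3 st.py;python3 -m inch '[[[0,0,0,0.12,0.6]]]' >/dev/null; python3 st.py; python3 -m inch '[[[0,0,0,0.12,0.6]]]' >/dev/null; python3 st.py; python3 look.py 19 1
```

```text
t 28.4833 tip fix mm [-54.9   1.   84.9] F [ 1.   2.4 -3. ] M [0.02 0.32 0.79] toolx [ 0.064 -0.024 -0.998] yaw-y rel fix -1.96 q6 2.15 w 0.0519
t 28.5667 tip fix mm [-55.1   1.   84.8] F [ 2.   3.8 -3.8] M [0.18 0.57 1.04] toolx [ 0.063 -0.025 -0.998] yaw-y rel fix -2.076 q6 2.27 w 0.0523
t 28.65 tip fix mm [-55.4   1.2  84.7] F [ 2.   4.4 -4.3] M [0.31 0.53 0.91] toolx [ 0.062 -0.026 -0.998] yaw-y rel fix -2.191 q6 2.39 w 0.0521
70 ball [177.5 219. ] [176.  157.9] [ 34  33 783] bar ccw 0.408 z 110.8 0.0
90 ball [224.5 171.5] [224.3 111.6] [  38   36 1033] bar ccw -0.02 z 77.1 0.43
90 ball [177.5 218.5] [176.1 157.9] [ 34  34 827] bar ccw 0.398 z 111.4 0.0
```

```bash
python3 -m inch '[[[0,0,0,0.12,0.6]]]' >/dev/null; python3 st.py;python3 -m inch '[[[0,0,0,0.1,0.6]]]' >/dev/null; python3 st.py; python3 -m inch '[[[-1,0,0,-0.05,0.6],[-2,0,0,0,0.6],[-1,0,0,0,0],[0,0,0,0,0],[0,0,0,0,0],[0,0,0,0,0],[0,0,0,0,0],[0,0,0,0,0]]]' >/dev/null; python3 st.py
```

```text
t 28.7833 tip fix mm [-55.2   1.4  84.8] F [ 1.5  1.1 -1.5] M [0.11 0.16 0.92] toolx [ 0.063 -0.026 -0.998] yaw-y rel fix -2.311 q6 2.51 w 0.0523
t 28.8667 tip fix mm [-55.1   1.4  84.8] F [ 1.7  2.6 -3.9] M [0.36 0.25 1.42] toolx [ 0.063 -0.027 -0.998] yaw-y rel fix -2.404 q6 2.61 w 0.0524
t 29.5333 tip fix mm [-58.5   0.7 125.3] F [-0.1  0.1 -0.2] M [ 0.01  0.25 -0.05] toolx [ 0.061 -0.028 -0.998] yaw-y rel fix -2.328 q6 2.53 w 0.0203
```

```bash
python3 -m inch '[[[0.3,0,0,0,0],[0.3,0,0,0,0],[0,0,0,0,0]]]' >/dev/null; python3 st.py; python3 -m inch '[[[0.2,0,0,0,0]]]' >/dev/null; python3 st.py; python3 -m inch '[[[0.15,0,0,0,0]]]' >/dev/null; python3 st.py; python3 -m inch '[[[0.15,0,0,0,0]]]' >/dev/null; python3 st.py; python3 -m inch '[[[0.15,0,0,0,0]]]' >/dev/null; python3 st.py
```

```text
t 29.7833 tip fix mm [-58.7   0.3 117.5] F [0.6 0.1 0.4] M [ 0.06  0.19 -0.04] toolx [ 0.059 -0.028 -0.998] yaw-y rel fix -2.327 q6 2.52 w 0.003
t 29.8667 tip fix mm [-58.6   0.3 115.1] F [-0.4 -0.3  0. ] M [0.02 0.19 0.01] toolx [ 0.058 -0.027 -0.998] yaw-y rel fix -2.327 q6 2.52 w 0.0017
t 29.95 tip fix mm [-58.8   0.2 113.1] F [ 0.6 -0.2 -0.9] M [0.08 0.22 0.01] toolx [ 0.058 -0.027 -0.998] yaw-y rel fix -2.327 q6 2.52 w 0.001
t 30.0333 tip fix mm [-58.7   0.2 111.4] F [-2.4  0.4 17.7] M [0.24 0.79 0.02] toolx [ 0.057 -0.027 -0.998] yaw-y rel fix -2.327 q6 2.52 w 0.0007
t 30.1167 tip fix mm [-58.6   0.2 111.3] F [-5.7  0.8 26. ] M [ 0.13  1.24 -0.  ] toolx [ 0.057 -0.027 -0.998] yaw-y rel fix -2.327 q6 2.52 w 0.0002
```

The hub top is at ≈112, so the bar is at 102: fully home. I'll do one more stroke to confirm it is tight (stalls).

```bash
python3 -m inch '[[[-1.5,0,0,0,0],[-1,0,0,-0.12,0.6],[0,0,0,-0.12,0.6],[0,0,0,-0.12,0.6],[0,0,0,-0.12,0.6],[0,0,0,-0.12,0.6],[0,0,0,-0.12,0.6],[0,0,0,-0.12,0.6]]]' >/dev/null; python3 -m inch '[[[0,0,0,-0.12,0.6],[0,0,0,-0.12,0.6],[0,0,0,-0.12,0.6],[0,0,0,-0.12,0.6],[0,0,0,-0.12,0.6],[0,0,0,-0.12,0.6],[0,0,0,-0.12,0.6],[0,0,0,-0.12,0.6]]]' >/dev/null;  python3 -m inch '[[[0,0,0,-0.12,0.6],[0,0,0,-0.12,0.6],[0,0,0,-0.12,0.6],[0,0,0,-0.12,0.6],[0,0,0,-0.12,0.6],[0,0,0,-0.12,0.6],[0,0,0,-0.12,0.6],[0,0,0,-0.12,0.6]]]' >/dev/null;  python3 -m inch '[[[0,0,0,-0.12,0.6],[0,0,0,-0.12,0.6],[0,0,0,-0.12,0.6],[0,0,0,-0.12,0.6],[0,0,0,-0.12,0.6],[0,0,0,-0.12,0.6],[0,0,0,0,0.6]]]' >/dev/null; python3 st.py
```

```text
t 32.7 tip fix mm [-60.4   1.  135.3] F [-0.1  1.   1.1] M [-0.04  0.04 -0.03] toolx [ 0.058 -0.028 -0.998] yaw-y rel fix 1.298 q6 -1.1 w 0.0525
```

```bash
python3 -m inch '[[[0.5,0,0.3,0,0.6],[2,0,0,0,0.6],[1.7,0,0,0,0.6],[0.6,0,0,0,0.6],[0,0,0,0,0.6]]]' >/dev/null; python3 st.py; python3 -m inch '[[[0,0,0,0.12,0.6],[0,0,0,0.12,0.6],[0,0,0,0.12,0.6],[0,0,0,0.12,0.6],[0,0,0,0.12,0.6]]]' >/dev/null; python3 st.py; python3 look.py 20 1; python3 -m inch '[[[0,0,0,0.12,0.6]]]' >/dev/null; python3 st.py; python3 -m inch '[[[0,0,0,0.12,0.6]]]' >/dev/null; python3 st.py; python3 -m inch '[[[0,0,0,0.12,0.6]]]' >/dev/null; python3 st.py; python3 look.py 21 1
```

```text
t 33.1167 tip fix mm [-51.8  -0.3  86.1] F [-0.   0.1 -0.1] M [-0.    0.01  0.  ] toolx [ 0.063 -0.028 -0.998] yaw-y rel fix 1.285 q6 -1.09 w 0.0522
t 33.5333 tip fix mm [-53.2   1.5  86. ] F [ 1.5  7.1 -5.9] M [ 1.11 -0.02  1.31] toolx [ 0.059 -0.024 -0.998] yaw-y rel fix 0.66 q6 -0.46 w 0.0525
70 ball [174.5 223. ] [173.8 162.7] [ 36  35 914] bar ccw -3.263 z 129.6 0.0
90 ball [175.  225.5] [173.9 163. ] [ 37  42 982] bar ccw -2.873 z 90.3 0.0
t 33.6667 tip fix mm [-53.3   1.7  85.9] F [ 2.8 -1.2 -4.7] M [-0.42  0.06  0.95] toolx [ 0.059 -0.025 -0.998] yaw-y rel fix 0.543 q6 -0.34 w 0.0522
t 33.75 tip fix mm [-53.3   1.7  86. ] F [ 1.3 -0.3 -4.4] M [-0.11  0.16  1.78] toolx [ 0.059 -0.027 -0.998] yaw-y rel fix 0.423 q6 -0.22 w 0.0524
t 33.8333 tip fix mm [-53.3   1.6  86. ] F [ 1.5  3.2 -7.6] M [ 0.36 -0.01  2.22] toolx [ 0.059 -0.03  -0.998] yaw-y rel fix 0.307 q6 -0.1 w 0.0523
70 ball [173.5 226.5] [172.6 166.1] [ 36  36 904] bar ccw -3.352 z 103.5 0.0
90 ball [174.  226.5] [172.6 166. ] [ 37  36 955] bar ccw -3.321 z 99.9 0.0
```

Torque is 2.2 N m, far past the 0.5 needed, so it is tight. I back off the bar, lift clear, and take the last look.

```bash
python3 -m inch '[[[0,0,0,-0.1,0.6],[0,0,0,-0.1,0.6],[-1,0,0,-0.1,0.6],[-3,0,0,0,0.6],[-4,0,0,0,0.6],[-4,0,0,0,0.6],[-4,0,0,0,0.6],[-4,0,0,0,0.6]]]' >/dev/null; python3 st.py; python3 -m inch '[[[0,-2.5,0,0,0.6],[0,-2.5,0,0,0.6],[0,-2.5,0,0,0.6],[0,0,0,0,0.6],[0,0,0,0,0.6]]]' >/dev/null; python3 st.py
python3 - <<'E'
from h import *
F=np.load("F.npy");i=camera_info("wrist");w=camera("wrist")[:,:,::-1].copy();s=camera("scene")[:,:,::-1].copy()
tab=lambda a:[60-125*np.cos(a)+2*np.sin(a),70,63+125*np.sin(a)+2*np.cos(a)]
P=f2w([tab(0),[0,-85,50],[0,-85,12]],F);print(proj(P,"",i).round(1).tolist(),((proj(np.r_[P,f2w([[-55,0,112]],F)],"scene")-[222,160])*5).round().tolist())
s=cv2.resize(s[160:250,222:342],(600,450),interpolation=2)
cv2.imwrite("pics/end.png",np.hstack([cv2.resize(w,(400,300)),cv2.resize(s,(400,300))]))
E
```

```text
t 34.55 tip fix mm [-70.7   3.9 287. ] F [ 1.8 -0.6 -0.5] M [-0.05 -0.    0.03] toolx [ 0.039 -0.024 -0.999] yaw-y rel fix 0.611 q6 -0.42 w 0.0523
t 34.9667 tip fix mm [-126.6  -38.2  300.4] F [ 0.7 -0.4  1.2] M [-0.06  0.09 -0.01] toolx [ 0.074 -0.023 -0.997] yaw-y rel fix 0.613 q6 -0.5 w 0.0522
[[360.7, 118.1], [322.7, 237.6], [318.0, 226.7]] [[112.0, 198.0], [357.0, 287.0], [355.0, 341.0], [193.0, 170.0]]
```

View pics/end.png

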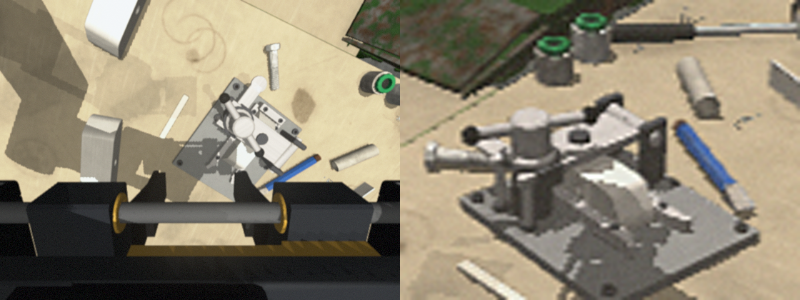

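The strap is flat on its pillars. The hub top shows at (530,115) against (529,113) predicted for fully home. The block is in place, the bystanders are unmoved and the gripper is clear.

```bash
python3 -c "
from rig import robot
print(robot.hand_in())"
```

```text
the job is handed in; nothing more can be done
None
```

The job is done and handed in at about 35 s of the 64 s allowed. I pushed the block home, pressed the strap down by its tab, turned the nut back until it dropped, then tightened it forward.

- **Block:** it reached the stop with about 31 N of push. The wrist view put its end at row 150, against 149.7 predicted for home.
- **Strap and nut drop:** I pressed the tab flat (tip height 65 mm, 38 N). After turning back about 1.5 rad, I touched the hub top and found the bar at about 109 mm (riding height is 112–116). A further 0.3 rad back gave the same height, so I took the nut as dropped.
- **Tightening:** I turned the nut forward more than 7 rad. The hub top was then at about 112 mm, which puts the bar at 102 mm, fully home. A last stroke reached 2.2 N m.
- **Final look:** the last picture shows the strap flat, the gripper clear and the other things on the bench unmoved.

**Checks that failed or disagreed:**
- The image-based measures of nut height were too noisy to show the drop, so I relied on touch. The exact angle at which the nut dropped was not observed.
- The torque rose gradually over more than 1 rad, so I saw no sharp stall at tight.
- The tool tilted by up to about 4° during the work.

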